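# Feed the top blank into the drill jig and close its template

### The arm

A 6-joint arm with a two-finger parallel gripper is mounted at the origin on the work surface; the furniture and walls round the work are solid. World frame = base frame: x ahead of the robot, y to its left, z up, the work surface at z = 0. Lengths are in m, angles in degrees, forces in N, time in s.
With the tool pointing down it reaches from about 0.35 to 0.875 m from the base axis. Payload 4.2 kg.
Tool frame: the origin (TCP) lies between the finger pads; the fingertips stand 14 mm ahead of it and the grasp point (between the pads) lies 5 mm behind it (r.tcp_to_tips is the distance from the TCP to the fingertips, in m); y points along the fingers, x is the direction in which the jaws open and shut, and the axes are right-handed (so a half turn about y gives the same grasp; the last joint's range is limited). The gripper opens to 87 mm and grips with 3 to 60 N. Pads are 19 mm wide; open, the fingers measure 117 mm over their backs; the gripper's body (75 mm by 190 mm) begins 51 mm behind the grasp point.
Start: joints at [-53.423, 22.042, 0.453, 0, -68.411, -14.817], TCP at [0.232, -0.58, 0.237] pointing down, gripper open.
Joint ranges: [-179.83, 179.83], [-69.29, 118.12], [-61.27, 80.66], [-181.25, 117.63], [-171.15, -9.14], [-177.46, 177.46]. Speed limits (degrees/s): [159.86, 159.86, 180, 180, 180, 180].

### API

Orientations are given as a 3x3 rotation matrix whose columns are the frame's x, y, z axes.
In Python, from station import sense, optics, ticket, r gives the robot as it stands.
- The arm moves only by the tool carry_out, never from a script. Its argument "steps" is a list that holds one entry, the list of rows, each a list of 6 numbers: the shift along the world's x, y, z in cm, then the turn, a rotation vector about the world's x, y, z in rad. A call has 1 to 20 rows; each row is the pose to reach, as a shift and turn from the pose commanded when the call began; what a row does not reach only later rows make up. A row lasts 1/8 s, in which the tool goes at most 62.5 mm and 10.7 degrees, less where a joint would pass 70% of its speed; a pose out of reach is approached as far as the arm can. A call with a gripper value outside its range is refused whole. "fingers" is the closure in counts, from 0 (fully open) to 255 (shut), set as the call begins (left out, the last holds). The fingers move at their own pace and stop on an object; the grip force is fixed at half the most. Time passes only in rows, so rows that repeat a pose let the fingers close. It gives the time, the measured TCP pose, the force and the opening at its end, in the units of the state.
- sense(): the state, without advancing time (a new reading comes with each control period).
- optics.capture(name): name is "side" or "top"; returns a dict with "image" (420x560x3 uint8, red, green, blue), "fov_y" (degrees; the focal length in pixels is half the picture's height over the tangent of half this angle, whatever the lens; pixels are square), "cx", "cy" (the principal point, pixels), "rvec" (rotation vector, rad) and "tvec" (3), from world to camera coordinates, as OpenCV has them. Camera axes: x right, y down, z forward; pixel columns grow to the right and rows downward; lengths in m; the calibration is good to about 2 mm. A picture is of the moment at which its call begins. There is no depth.
- ticket.finish_job(): hands the job in, once; it reports no verdict.
The state is a dict: "time_s": time; "joints": joint angles; "joint_velocities": joint speeds; "effort": joint torques, N m; "tcp_pos": TCP position; "ee_rot": TCP orientation; "wrist_force": force on the tool from outside, world axes, zero at the start; "moment": the same for the moment, N m; "gripper_width": opening from 0.0 (shut) to 1.0 (fully open).
Only numpy, scipy, OpenCV 4.12 (cv2) and the standard library are available. Lean on these libraries where they do the work, as an engineer would, in place of code of your own. Each camera call takes 0.05 s, during which the arm holds its last target.

### The job

Slide the top steel blank flat off the stack straight into the drill jig beside it, without lifting it, until it is fully home against the end stop; leave the three blanks below neatly where they are. Then swing the jig's yellow drill template, which has a red handle, over from its leaning-back rest and lower it gently onto the guides, never letting it drop. Leave the other things on the table alone.

Things in the scene. Friction and masses are not known exactly. Their poses are not given: they have to be found in the camera images.
- top_blank: A sawn steel blank, 60 x 88 x 14 mm (its x, y, z), about 0.3 to 0.55 kg; origin at the centre of its underside. Mid-grey. The topmost of the stack of four: underside 42 mm over the table, top 56 mm. Its y axis points roughly into the jig. It slides easily over the next blank (push of about 2 to 6 N).
- third_blank: A sawn steel blank, 60 x 88 x 14 mm (its x, y, z), about 0.3 to 0.55 kg; origin at the centre of its underside. Mid-grey, directly under the top one, loose: underside at 28 mm, top at 42 mm.
- second_blank: A sawn steel blank, 60 x 88 x 14 mm (its x, y, z), about 0.3 to 0.55 kg; origin at the centre of its underside. Blue-dark, underside at 14 mm, loose.
- low_blank: A sawn steel blank, 60 x 88 x 14 mm (its x, y, z), about 0.3 to 0.55 kg; origin at the centre of its underside. Blue-dark, lies on the table, loose.
- drill_jig: Grey steel drill jig with dark guides and a yellow flap, fixed to the table, foot 116 x 150 mm. Origin on the table, under the middle of a fully home blank; z up; y is the feed direction, from the stack into the jig. Lengths below are in this frame.
- bed_front (a point): Middle of the front edge of the jig's flat bed: y = -46, z = 40 mm. The bed is 96 mm wide and 2 mm lower than the top blank's underside on the stack; the stack stands 3 to 16 mm before this edge.
- end_stop (a point): Middle of the end stop's face, on the bed: y = 44, z = 40 mm. A blank home against it has its rear end at y = -44 mm. Two dark guides 65 mm apart (63 mm at their mouth), tops at z = 56 mm, run from y = -26 mm to the stop; low flared lead-ins (tops 51 mm) widen from there to the bed's front edge, so a home blank's rear 18 mm lie between these.
- seat (a point): Point on the bed where the centre of the underside of a fully home blank lies: 40 mm over the jig's origin. A blank is home with its long axis along the jig's y.
- flap (a joint): Template flap's angle, rad: 0 closed (level on the guides, 2 mm over a home blank), 1.57 upright, 1.95 leaning back on its rests, away from the stack, where it starts and stays by its weight. Yellow plate with two holes, 84 x 62 x 8 mm, 0.3 kg with its handle. Pivots easily, lightly damped: let go past upright, towards the stack, it falls shut.
- flap_hinge (a point): Middle of the hinge axis, which runs along the jig's x: at y = 66, z = 60 mm in the jig's frame.
- flap_handle (a point): Middle of the red round handle bar, 12 mm thick, 80 mm long along the jig's x, between two 8 mm steel rods 72 mm apart. It lies 112 mm from the hinge axis along the flap and 30 mm off it on the upper side: closed at y = -46, z = 90 mm, at 1.95 rad at about y = 135, z = 153 mm. It can be pinched from above at every angle, turning between the fingers as the flap swings.
- jar: Bystander: white and blue paste jar, 60 mm wide, 68 mm tall; origin at its underside.
- magnet: Bystander: red triangular welding magnet, 77 x 110 x 24 mm, lying; origin at its underside.
- marker: Bystander: white and red paint marker, 126 mm long, 18 mm thick, lying; origin at its underside.

How it is judged:
By the outcome, as a careful person would: the job done as asked, in the order asked, and still so for the second after the job is handed in, with the robot touching nothing.
It also fails if it takes over 54 s, if anything falls off the work surface, if the arm or the gripper's body presses on something with over 40 N, if the wrist force passes 120 N, or if a joint passes its speed limit or range.

## Working session

There is one attempt and no reset: what is moved stays moved. The work goes in short steps, Python scripts to look and compute and a tool call to move; the robot and the scene stay as the last step left them, time stands still between calls to the robot, and variables do not carry over. Pictures are saved under pics/ and viewed, and the job is handed in when it is done.

Besides the shell and the picture viewer there is one more tool, called as name([rows], argument=value, ...), one row to a line, values as JSON. carry_out: Moves the arm, as the interface text tells. Its arguments: {"type":"object","properties":{"steps":{"type":"array","items":{"type":"array","items":{"type":"array","items":{"type":"number"}}}},"fingers":{"type":"number"}},"required":["steps"]}

```bash
mkdir -p pics; ls; python3 - <<'E'
from station import sense, optics, ticket, r
import cv2
for n in("side","top"):
    c=optics.capture(n); cv2.imwrite(f"pics/{n}0.png",c["image"][:,:,::-1])
    print(n,{k:v for k,v in c.items() if k!="image"})
s=sense();print(s)
E
```

```text
pics
side {'fov_y': 44.687925767225124, 'cx': 279.13563715592596, 'cy': 210.5751708483587, 'rvec': array([ 2.04259774, -0.17973522,  0.12285613]), 'tvec': array([-0.50426933,  0.1448846 ,  1.24308396])}
top {'fov_y': 54.29386682670398, 'cx': 284.9770134581278, 'cy': 205.59247529562575, 'rvec': array([ 2.09716143, -2.14231198,  0.21885271]), 'tvec': array([0.09205085, 0.55248932, 1.08021389])}
{'time_s': 0.1, 'joints': array([-5.34228296e+01,  2.20852831e+01,  3.87429784e-01, -2.62662174e-02,
       -6.84129050e+01, -1.48167829e+01]), 'joint_velocities': array([-0.04981479, -0.08779592,  0.16923246,  0.10106925, -0.02959524,
        0.04487256]), 'effort': array([ 1.06825468e-03, -3.91689885e+01,  1.87935233e+01,  4.23192501e+00,
        1.34347082e-02, -6.45507430e-05]), 'tcp_pos': array([ 0.2315294 , -0.57996859,  0.2355766 ]), 'ee_rot': array([[-3.70567987e-01, -8.09596125e-04, -9.28804991e-01],
       [ 9.28803238e-01,  1.80637444e-03, -3.70568862e-01],
       [ 1.97778071e-03, -9.99998041e-01,  8.25709648e-05]]), 'wrist_force': array([-0.16627031,  0.21563881,  0.27849401]), 'moment': array([-0.00466515, -0.02126773,  0.00917376]), 'gripper_width': 0.9983041876662151}
```

View pics/side0.png

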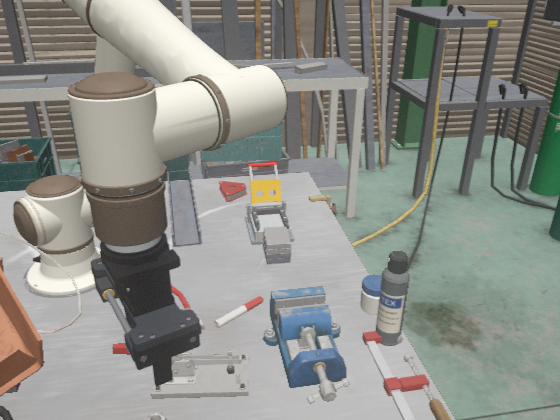

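View pics/top0.png

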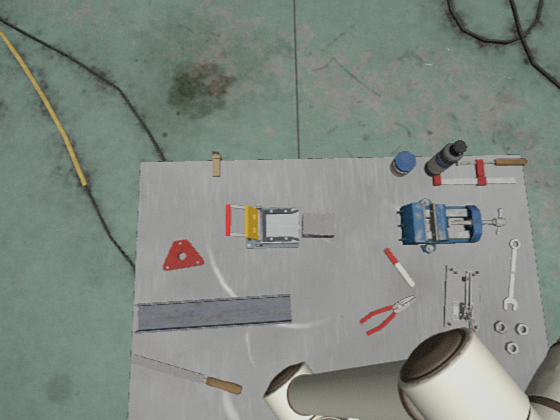

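Side view: the stack is around (277,245), the jig around (268,218) and the red handle at (263,165). Top view: the stack is at (318,225), the jig at (275,226) and the handle at (229,220). I'll zoom in on both.

```bash
cat > h.py <<'E'
import numpy as np, cv2
from station import sense, optics, ticket, r
def cam(n):
    c=optics.capture(n); im=c["image"]; f=im.shape[0]/2/np.tan(np.radians(c["fov_y"]/2))
    K=np.array([[f,0,c["cx"]],[0,f,c["cy"]],[0,0,1]]); R=cv2.Rodrigues(c["rvec"])[0]; t=np.array(c["tvec"])
    return im,K,R,t
def ray(C,uv):
    _,K,R,t=C; d=R.T@np.linalg.inv(K)@np.array([uv[0],uv[1],1.]); return -R.T@t,d
def onz(C,uv,z):
    o,d=ray(C,uv); return o+d*(z-o[2])/d[2]
def proj(C,P):
    _,K,R,t=C; p=K@(R@np.asarray(P,float)+t); return p[:2]/p[2]
def tri(C1,u1,C2,u2):
    A=[];b=[]
    for C,u in((C1,u1),(C2,u2)):
        o,d=ray(C,u); d/=np.linalg.norm(d); M=np.eye(3)-np.outer(d,d); A.append(M); b.append(M@o)
    return np.linalg.solve(sum(A),sum(b))
def crop(C,x0,y0,w,h,s,name):
    im=C[0][y0:y0+h,x0:x0+w,::-1]; im=cv2.resize(im,None,fx=s,fy=s,interpolation=cv2.INTER_NEAREST)
    for k in range(0,w,10): cv2.putText(im,str(x0+k),(k*s,8),0,.3,(0,0,255)); cv2.line(im,(k*s,10),(k*s,14),(0,0,255))
    for k in range(0,h,10): cv2.putText(im,str(y0+k),(0,k*s+4),0,.3,(0,0,255))
    cv2.imwrite("pics/"+name+".png",im)
def red(C,x0,y0,w,h):
    i=C[0].astype(int); m=(i[...,0]>130)&(i[...,1]<70)&(i[...,2]<80); k=np.zeros_like(m);k[y0:y0+h,x0:x0+w]=1
    ys,xs=np.nonzero(m&k); return xs.mean(),ys.mean(),len(xs),xs.min(),xs.max(),ys.min(),ys.max()
E
python3 - <<'E'
from h import *
S=cam("side");T=cam("top")
crop(T,215,190,130,75,6,"t1"); crop(S,225,150,85,125,4,"s1")
E
```

```text
(no output)
```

View pics/t1.png

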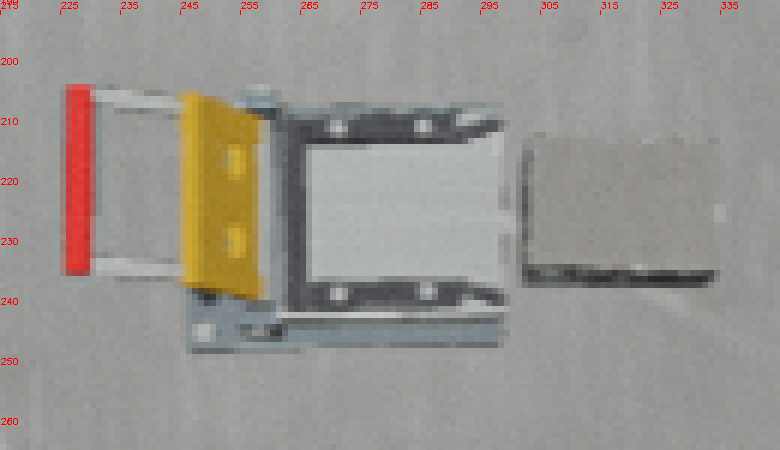

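View pics/s1.png

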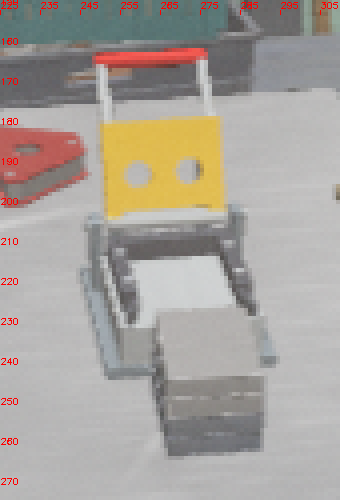

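```bash
python3 - <<'E'
from h import *
np.set_printoptions(precision=4,suppress=True)
S=cam("side");T=cam("top")
print("camT",-T[2].T@T[3],"camS",-S[2].T@S[3])
for n,p in dict(fl=(302.6,212.8),bl=(334.7,213),br=(334.7,234.3),fr=(302.6,234.3)).items(): print("blankT",n,onz(T,p,.056))
for n,p in dict(backL=(265.3,157.5),backR=(0,0)).items(): pass
# side view top blank corners
for n,p in dict(a=(264.5,227),b=(285,226.5),c=(291,243.5),d=(266,244)).items(): print("blankS",n,onz(S,p,.056))
for n,p in dict(stopU=(265.8,214),stopD=(265.8,236.5),frontU=(299.3,213),frontD=(299.3,237)).items(): print("bedT",n,onz(T,p,.040))
a=red(T,220,195,20,50);b=red(S,240,155,50,15);print(a,b)
H=tri(T,a[:2],S,b[:2]);print("handle",H,proj(T,H),proj(S,H))
for z in (.153,):
  i=T[0].astype(int); m=((i[...,0]>130)&(i[...,1]<70)&(i[...,2]<80)).astype(np.uint8); m[:, :220]=0;m[:,240:]=0;m[:195]=0;m[245:]=0
  ys,xs=np.nonzero(m); l=cv2.minAreaRect(np.c_[xs,ys].astype(np.float32));print(l)
  print(onz(T,a[:2],.153)); print(onz(T,(a[0],a[5]-.5),.153),onz(T,(a[0],a[6]+.5),.153))
  # slopes
  sl=np.polyfit(ys,xs,1)[0];print("slope",sl)
# jig's white step edge/foot lower edge
for n,p in dict(footL=(246.5,248.5),footR=(298.7,247.7)).items(): print("foot",onz(T,p,.0))
E
```

```text
camT [0.3301 0.0904 1.1677] camS [ 0.3022 -1.1102  0.7048]
blankT fl [0.5328 0.0321 0.056 ]
blankT bl [ 0.5304 -0.0565  0.056 ]
blankT br [ 0.4713 -0.0538  0.056 ]
blankT fr [0.4731 0.0339 0.056 ]
blankS a [0.4802 0.0368 0.056 ]
blankS b [0.5333 0.0307 0.056 ]
blankS c [ 0.5315 -0.056   0.056 ]
blankS d [ 0.4706 -0.0482  0.056 ]
bedT stopU [0.5345 0.1343 0.04  ]
bedT stopD [0.4712 0.1351 0.04  ]
bedT frontU [0.5354 0.0405 0.04  ]
bedT frontD [0.4679 0.0424 0.04  ]
(np.float64(227.63392857142858), np.float64(220.5), 112, np.int64(226), np.int64(229), np.int64(205), np.int64(235)) (np.float64(262.05263157894734), np.float64(165.42105263157896), 19, np.int64(252), np.int64(272), np.int64(162), np.int64(166))
handle [0.5016 0.226  0.15  ] [227.6802 219.843 ] [261.4793 165.5195]
((227.5, 220.0), (30.0, 3.0), 90.0)
[0.4994 0.2257 0.153 ]
[0.5404 0.226  0.153 ] [0.4616 0.2255 0.153 ]
slope -0.016802067946822673
foot [0.4431 0.192  0.    ]
foot [0.4422 0.0433 0.    ]
```

carry_out([
  [[1,2,0,0.05,0,0.05],[3,5,0,0,0,0.15],[6,10,0,0,0,0.28],[9,15.5,0,0,0,0.42],[12,21,0,0,0,0.56],[15,26.5,0,0,0,0.7],[18,32,0,0,0,0.84],[21,37,-1,0,0,0.97],[24,42,-3,0,0,1.08],[26,45.5,-5,0,0,1.15],[27,47.5,-7,0,0,1.19],[27.05,48.5,-7.6,0,0,1.191],[27.05,48.5,-7.6,0,0,1.191],[27.05,48.5,-7.6,0,0,1.191]],
], fingers=182)

```text
time_s: 2.05
tcp_pos: [0.5023, -0.0961, 0.1615]
ee_rot: [[-1.0, 0.002, -0.001], [0.001, -0.0, -1.0], [-0.002, -1.0, 0.0]]
wrist_force: [-0.3, 0.8, 0.1]
gripper_width: 0.282
```

```bash
python3 - <<'E'
from h import *
np.set_printoptions(precision=4,suppress=True)
s=sense();print(s["time_s"],s["tcp_pos"],s["ee_rot"],s["joints"],s["gripper_width"],s["wrist_force"],r.tcp_to_tips)
S=cam("side");T=cam("top")
crop(T,215,190,150,75,5,"t2"); crop(S,225,150,110,135,4,"s2")
E
```

```text
2.05 [ 0.5023 -0.0961  0.1615] [[-1.      0.0016 -0.001 ]
 [ 0.001  -0.0001 -1.    ]
 [-0.0016 -1.      0.0001]] [  7.3832  15.099  -21.6025   0.0216 -53.2101  -7.4559] 0.28194330116144967 [-0.2811  0.818   0.0765] 0.014
```

View pics/s2.png

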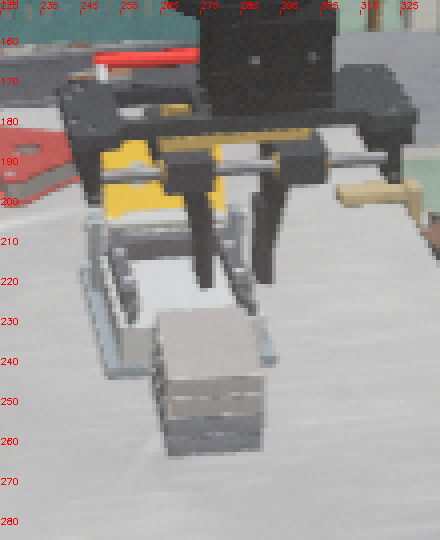

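carry_out([
  [[0,0,-3,0,0,0],[0,0,-6,0,0,0],[0,0,-8.5,0,0,0],[0,0,-9.7,0,0,0],[0,0,-10,0,0,0],[0,1,-10,0,0,0],[0,2,-10,0,0,0],[0,2.5,-10,0,0,0],[0,2.7,-10,0,0,0],[0,2.7,-10,0,0,0]],
])

```text
time_s: 3.4
tcp_pos: [0.5023, -0.0682, 0.0607]
ee_rot: [[-1.0, 0.0, 0.0], [-0.0, 0.0, -1.0], [-0.0, -1.0, -0.0]]
wrist_force: [-1.0, 0.7, -0.3]
gripper_width: 0.281
```

```bash
python3 - <<'E'
from h import *
S=cam("side");T=cam("top")
crop(T,245,190,150,75,5,"t3"); crop(S,225,160,110,135,4,"s3")
E
```

```text
(no output)
```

View pics/s3.png

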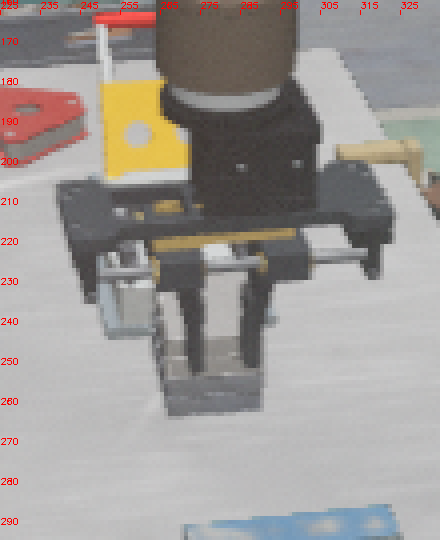

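View pics/t3.png

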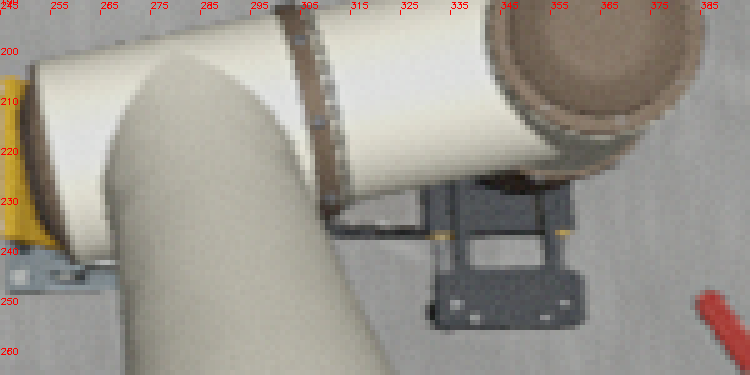

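carry_out([
  [[0,0.2,0,0,0,0],[0,0.4,0,0,0,0],[0,0.6,0,0,0,0],[0,0.8,0,0,0,0],[0,1.0,0,0,0,0],[0,1.3,0,0,0,0],[0,1.6,0,0,0,0],[0,2.0,0,0,0,0]],
])

```text
time_s: 4.5
tcp_pos: [0.502, -0.0483, 0.0605]
ee_rot: [[-1.0, -0.0, -0.0], [0.0, -0.0, -1.0], [0.0, -1.0, 0.0]]
wrist_force: [-0.3, -2.9, -0.6]
gripper_width: 0.287
```

```bash
python3 - <<'E'
from h import *
S=cam("side")
crop(S,225,160,110,135,4,"s4")
E
```

```text
(no output)
```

View pics/s4.png

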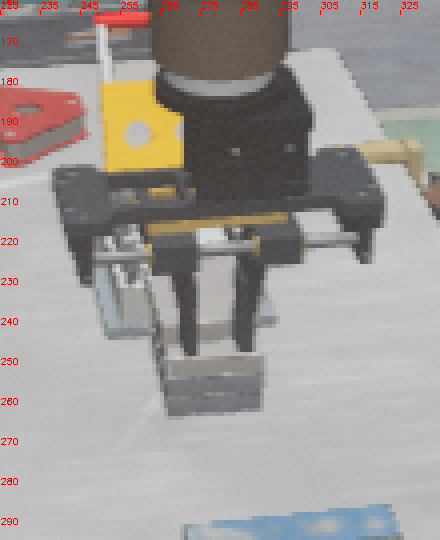

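carry_out([
  [[0,0.4,0,0,0,0],[0,0.8,0,0,0,0],[0,1.2,0,0,0,0],[0,1.6,0,0,0,0],[0,2.0,0,0,0,0],[0,2.4,0,0,0,0],[0,2.8,0,0,0,0],[0,3.2,0,0,0,0],[0,3.6,0,0,0,0],[0,4.0,0,0,0,0]],
])

```text
time_s: 5.8
tcp_pos: [0.5025, -0.0083, 0.0608]
ee_rot: [[-1.0, 0.001, 0.0], [-0.0, -0.0, -1.0], [-0.001, -1.0, 0.0]]
wrist_force: [0.8, -5.0, 3.0]
gripper_width: 0.291
```

```bash
python3 - <<'E'
from h import *
S=cam("side")
crop(S,225,160,110,135,4,"s5")
E
```

```text
(no output)
```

View pics/s5.png

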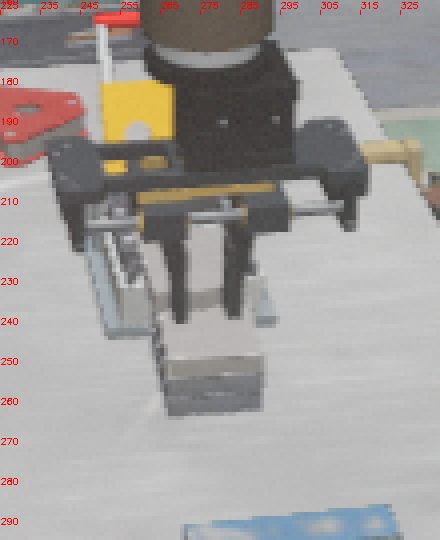

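carry_out([
  [[0,0.4,0,0,0,0],[0,0.8,0,0,0,0],[0,1.2,0,0,0,0],[0,1.6,0,0,0,0],[0,2.0,0,0,0,0],[0,2.4,0,0,0,0],[0,2.8,0,0,0,0]],
])

```text
time_s: 6.72
tcp_pos: [0.5023, 0.02, 0.0604]
ee_rot: [[-1.0, 0.0, 0.0], [-0.0, 0.0, -1.0], [-0.0, -1.0, -0.0]]
wrist_force: [2.6, -3.9, -0.7]
gripper_width: 0.282
```

```bash
python3 - <<'E'
from h import *
S=cam("side")
crop(S,225,160,110,135,4,"s6")
E
```

```text
(no output)
```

View pics/s6.png

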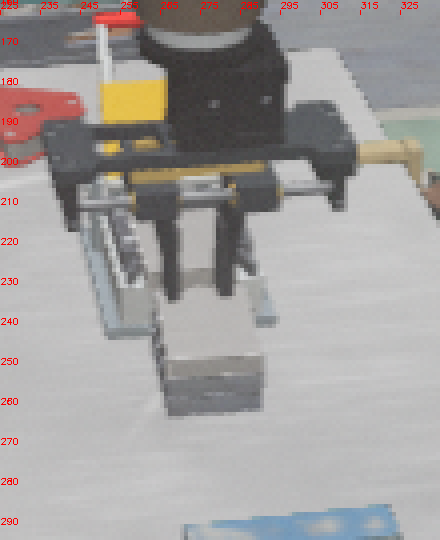

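carry_out([
  [[0,0.2,0,0,0,0],[0,0.4,0,0,0,0],[0,0.6,0,0,0,0],[0,0.8,0,0,0,0],[0,1.0,0,0,0,0],[0,1.1,0,0,0,0],[0,1.2,0,0,0,0]],
])

```text
time_s: 7.65
tcp_pos: [0.502, 0.0316, 0.0605]
ee_rot: [[-1.0, -0.0, -0.0], [0.0, -0.0, -1.0], [0.0, -1.0, 0.0]]
wrist_force: [0.4, -2.2, -1.8]
gripper_width: 0.285
```

carry_out([
  [[0,0.1,0,0,0,0],[0,0.2,0,0,0,0]],
])

```text
time_s: 7.9
tcp_pos: [0.5022, 0.0336, 0.0605]
ee_rot: [[-1.0, -0.0, -0.0], [0.0, 0.0, -1.0], [0.0, -1.0, -0.0]]
wrist_force: [0.4, -1.1, -0.6]
gripper_width: 0.282
```

carry_out([
  [[0,0.1,0,0,0,0],[0,0.1,0,0,0,0]],
])

```text
time_s: 8.15
tcp_pos: [0.5023, 0.0347, 0.0606]
ee_rot: [[-1.0, 0.0, 0.0], [-0.0, 0.0, -1.0], [-0.0, -1.0, -0.0]]
wrist_force: [-0.5, -1.5, -0.7]
gripper_width: 0.283
```

carry_out([
  [[0,0.1,0,0,0,0],[0,0.1,0,0,0,0]],
])

```text
time_s: 8.4
tcp_pos: [0.5021, 0.0349, 0.0606]
ee_rot: [[-1.0, -0.0, -0.0], [0.0, -0.001, -1.0], [0.0, -1.0, 0.001]]
wrist_force: [1.1, -4.5, -0.8]
gripper_width: 0.283
```

carry_out([
  [[0,0.1,0,0,0,0],[0,0.1,0,0,0,0]],
])

```text
time_s: 8.65
tcp_pos: [0.5021, 0.035, 0.0606]
ee_rot: [[-1.0, -0.001, -0.0], [0.0, -0.002, -1.0], [0.001, -1.0, 0.002]]
wrist_force: [1.3, -9.9, -0.5]
gripper_width: 0.285
```

```bash
python3 - <<'E'
from h import *
S=cam("side");crop(S,225,160,110,135,4,"s7")
E
```

```text
(no output)
```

View pics/s7.png

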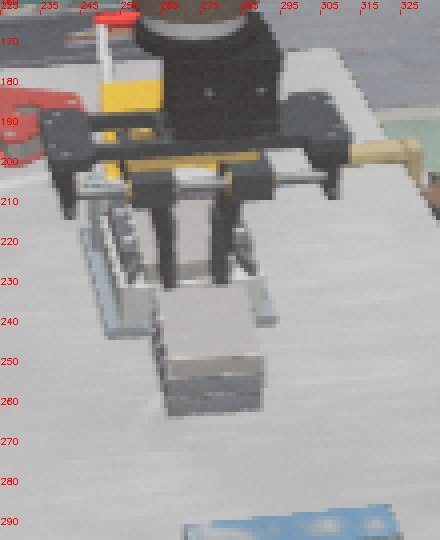

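carry_out([
  [[0,0.1,0,0,0,0],[0,0.2,0,0,0,0],[0,0.2,0,0,0,0]],
])

```text
time_s: 9.07
tcp_pos: [0.5019, 0.0353, 0.0606]
ee_rot: [[-1.0, -0.002, -0.0], [0.0, -0.005, -1.0], [0.002, -1.0, 0.005]]
wrist_force: [4.8, -16.9, -1.6]
gripper_width: 0.289
```

carry_out([
  [[0,-0.4,0,0,0,0],[0,-0.8,0,0,0,0],[0,-1.5,0,0,0,0],[0,-2,1,0,0,0],[0,-3,4,0,0,0.15],[0,-5,9,0,0,0.32],[0,-8,14,0,0,0.5],[0,-12,17,0,0,0.68],[0,-16,17,0,0,0.86],[0,-20,17,0,0,1.04],[0,-22,17,0,0,1.22],[0,-22,17,0,0,1.4],[0,-22,17,0,0,1.571],[0,-22,17,0,0,1.571]],
])

```text
time_s: 10.82
tcp_pos: [0.5022, -0.1816, 0.2312]
ee_rot: [[-0.002, 0.001, 1.0], [-1.0, 0.0, -0.002], [-0.0, -1.0, 0.001]]
wrist_force: [-0.2, 0.1, -0.8]
gripper_width: 0.284
```

```bash
python3 - <<'E'
from h import *
np.set_printoptions(precision=4,suppress=True)
print(sense()["joints"])
S=cam("side");T=cam("top")
crop(T,215,190,130,75,6,"t8"); crop(S,225,150,110,125,4,"s8")
E
```

```text
[ -2.4658  13.3955 -12.8363  -0.004  -63.7149  92.359 ]
```

View pics/s8.png

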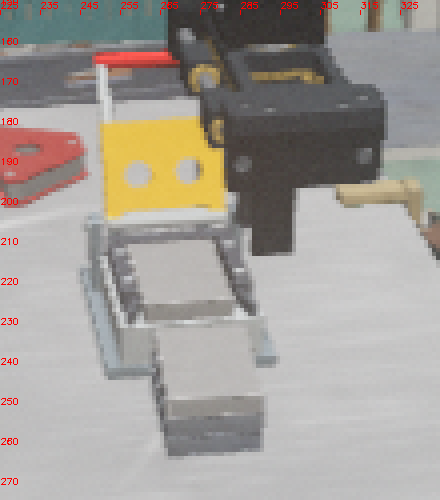

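View pics/t8.png

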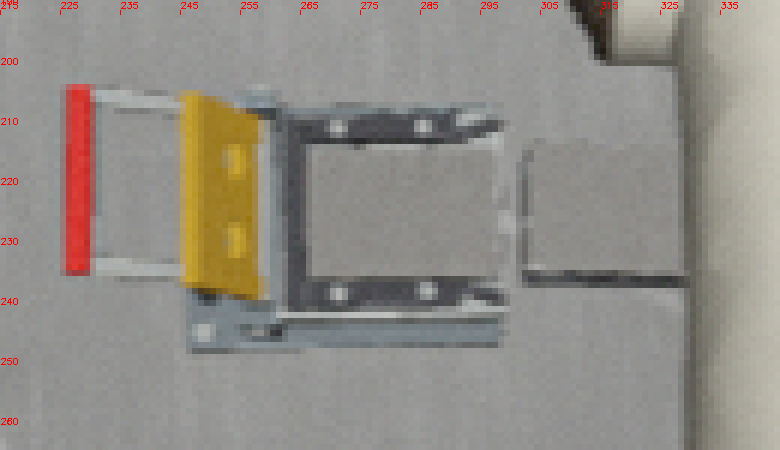

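carry_out([
  [[0,2,0,0,0,0],[0,6,0,0,0,0],[0,11,0,0,0,0],[0,16,0,0,0,0],[0,21,0,0,0,0],[0,26,0,0,0,0],[0,31,0,0,0,0],[0,36,0,0,0,0],[-0.1,39,0,0,0,0],[-0.1,40.6,0,0,0,0],[-0.1,40.6,-2,0,0,0],[-0.1,40.6,-4,0,0,0],[-0.1,40.6,-4,0,0,0]],
], fingers=152)

```text
time_s: 12.55
tcp_pos: [0.5004, 0.2235, 0.1892]
ee_rot: [[-0.001, -0.003, 1.0], [-1.0, -0.002, -0.001], [0.002, -1.0, -0.003]]
wrist_force: [0.6, 0.3, 0.0]
gripper_width: 0.405
```

```bash
python3 - <<'E'
from h import *
S=cam("side");T=cam("top")
crop(T,195,190,130,75,6,"t9"); crop(S,215,120,110,125,4,"s9")
E
```

```text
(no output)
```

View pics/s9.png

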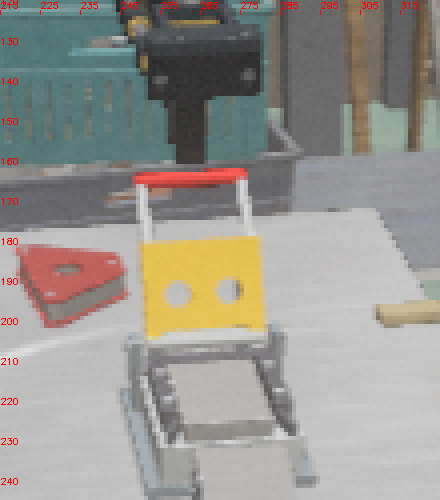

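View pics/t9.png

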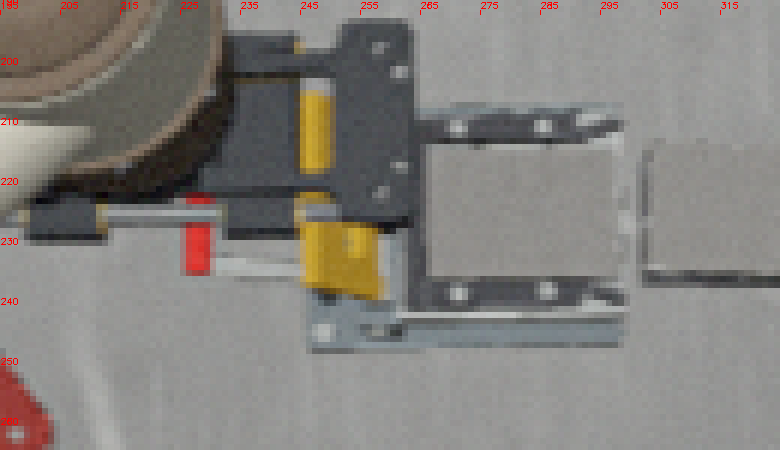

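carry_out([
  [[0,0,-1,0,0,0],[0,0,-2,0,0,0],[0,0,-3,0,0,0],[0,0,-4,0,0,0],[0,0,-4.4,0,0,0],[0,0,-4.4,0,0,0]],
])

```text
time_s: 13.4
tcp_pos: [0.5012, 0.2245, 0.1462]
ee_rot: [[0.0, -0.0, 1.0], [-1.0, -0.001, 0.0], [0.001, -1.0, -0.0]]
wrist_force: [-0.5, -0.7, 0.1]
gripper_width: 0.405
```

```bash
python3 - <<'E'
from h import *
np.set_printoptions(precision=4,suppress=True)
S=cam("side");T=cam("top")
crop(T,195,190,130,75,6,"t10"); crop(S,215,120,110,125,4,"s10")
for P in((.5,.225,.153),(.5,.2075,.133),(.5,.2425,.133)): print(proj(S,P),proj(T,P))
E
```

```text
[260.9683 164.7129] [227.9287 220.2712]
[261.9396 173.6042] [235.8141 221.4013]
[260.1098 168.8742] [222.1047 221.6855]
```

View pics/s10.png

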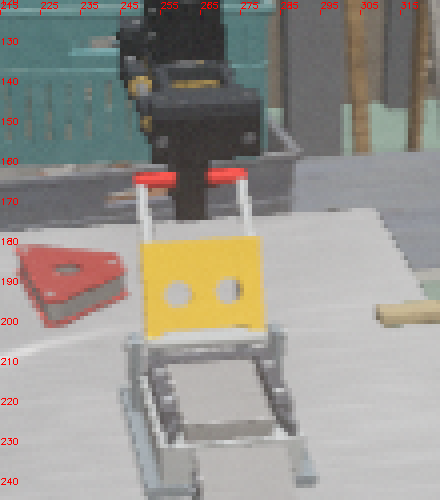

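View pics/t10.png

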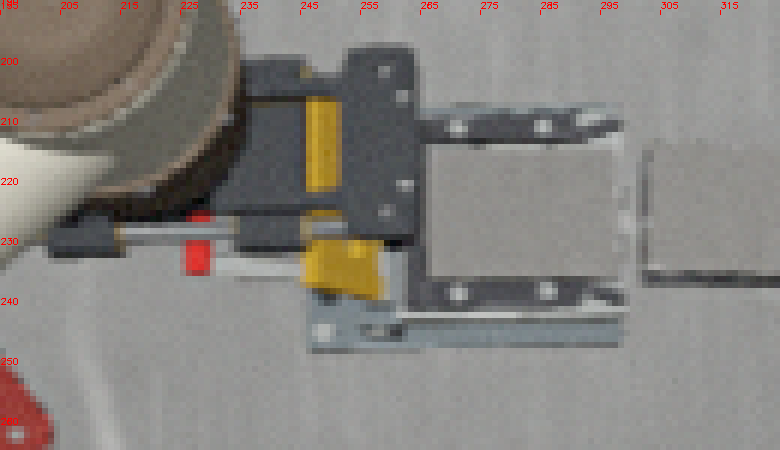

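carry_out([
  [[0,0,0,0,0,0],[0,0,0,0,0,0],[0,0,0,0,0,0],[0,0,0,0,0,0]],
], fingers=255)

```text
time_s: 14.0
tcp_pos: [0.5013, 0.2248, 0.1467]
ee_rot: [[0.0, 0.0, 1.0], [-1.0, 0.001, 0.0], [-0.001, -1.0, 0.0]]
wrist_force: [-0.0, 1.8, -0.3]
gripper_width: 0.121
```

```bash
python3 - <<'E'
import numpy as np
b=lambda p:np.array([-11.2*np.cos(p)+3*np.sin(p),11.2*np.sin(p)+3*np.cos(p)])
for p in np.r_[np.arange(1.95,.15,-.06),.15,.12,.09,.06,.04,.02,0]: print(round(p,2),np.round(b(p)-b(1.95),2))
E
```

```text
1.95 [0. 0.]
1.89 [-0.57  0.4 ]
1.83 [-1.16  0.76]
1.77 [-1.78  1.09]
1.71 [-2.41  1.38]
1.65 [-3.06  1.63]
1.59 [-3.72  1.85]
1.53 [-4.39  2.02]
1.47 [-5.08  2.15]
1.41 [-5.76  2.24]
1.35 [-6.46  2.29]
1.29 [-7.15  2.3 ]
1.23 [-7.85  2.26]
1.17 [-8.54  2.19]
1.11 [-9.23  2.07]
1.05 [-9.9   1.91]
0.99 [-10.57   1.72]
0.93 [-11.22   1.48]
0.87 [-11.86   1.2 ]
0.81 [-12.48   0.89]
0.75 [-13.08   0.54]
0.69 [-13.66   0.15]
0.63 [-14.22  -0.27]
0.57 [-14.74  -0.72]
0.51 [-15.24  -1.21]
0.45 [-15.71  -1.72]
0.39 [-16.15  -2.26]
0.33 [-16.56  -2.83]
0.27 [-16.93  -3.42]
0.21 [-17.26  -4.02]
0.15 [-17.56  -4.65]
0.15 [-17.56  -4.65]
0.12 [-17.69  -4.97]
0.09 [-17.82  -5.3 ]
0.06 [-17.93  -5.63]
0.04 [-18.    -5.85]
0.02 [-18.07  -6.07]
0.0 [-18.13  -6.29]
```

carry_out([
  [[0,-0.28,0.2,0,0,0],[0,-0.57,0.4,0,0,0],[0,-1.16,0.76,0,0,0],[0,-1.78,1.09,0,0,0],[0,-2.41,1.38,0,0,0],[0,-3.06,1.63,0,0,0],[0,-3.72,1.85,0,0,0]],
])

```text
time_s: 14.88
tcp_pos: [0.5013, 0.1876, 0.1666]
ee_rot: [[0.0, 0.001, 1.0], [-1.0, 0.002, 0.0], [-0.002, -1.0, 0.001]]
wrist_force: [-3.7, 4.4, 4.7]
gripper_width: 0.127
```

carry_out([
  [[0,-0.67,0.17,0,0,0],[0,-1.36,0.3,0,0,0],[0,-2.04,0.39,0,0,0],[0,-2.74,0.44,0,0,0],[0,-3.43,0.45,0,0,0],[0,-4.13,0.41,0,0,0],[0,-4.82,0.34,0,0,0],[0,-5.51,0.22,0,0,0],[0,-6.18,0.06,0,0,0]],
])

```text
time_s: 16.0
tcp_pos: [0.501, 0.1254, 0.1643]
ee_rot: [[-0.0, -0.001, 1.0], [-1.0, 0.001, -0.0], [-0.001, -1.0, -0.001]]
wrist_force: [2.1, 4.7, -8.9]
gripper_width: 0.116
```

```bash
python3 - <<'E'
from h import *
S=cam("side")
crop(S,205,110,120,145,4,"s11")
E
```

```text
(no output)
```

View pics/s11.png

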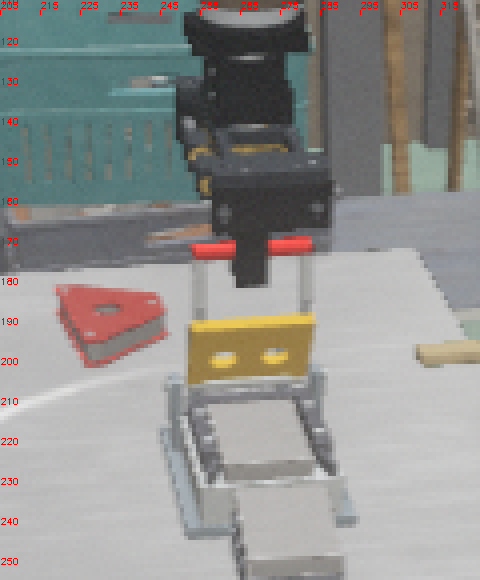

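carry_out([
  [[0,-0.67,-0.19,0,0,0],[0,-1.32,-0.43,0,0,0],[0,-1.96,-0.71,0,0,0],[0,-2.58,-1.02,0,0,0],[0,-3.18,-1.37,0,0,0],[0,-3.76,-1.76,0,0,0],[0,-4.32,-2.18,0,0,0]],
])

```text
time_s: 16.92
tcp_pos: [0.5009, 0.0815, 0.144]
ee_rot: [[0.0, -0.001, 1.0], [-1.0, -0.001, 0.0], [0.001, -1.0, -0.001]]
wrist_force: [-1.9, 1.7, 0.9]
gripper_width: 0.123
```

Forces are low. Continuing from 0.63 rad.

carry_out([
  [[0,-0.52,-0.45,0,0,0],[0,-1.02,-0.94,0,0,0],[0,-1.49,-1.45,0,0,0],[0,-1.93,-1.99,0,0,0],[0,-2.34,-2.56,0,0,0],[0,-2.71,-3.15,0,0,0]],
])

```text
time_s: 17.68
tcp_pos: [0.5009, 0.0549, 0.1118]
ee_rot: [[0.0, -0.001, 1.0], [-1.0, -0.0, 0.0], [0.0, -1.0, -0.001]]
wrist_force: [-3.8, 1.3, 1.2]
gripper_width: 0.125
```

```bash
python3 - <<'E'
from h import *
S=cam("side")
crop(S,215,140,120,135,4,"s12")
E
```

```text
(no output)
```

View pics/s12.png

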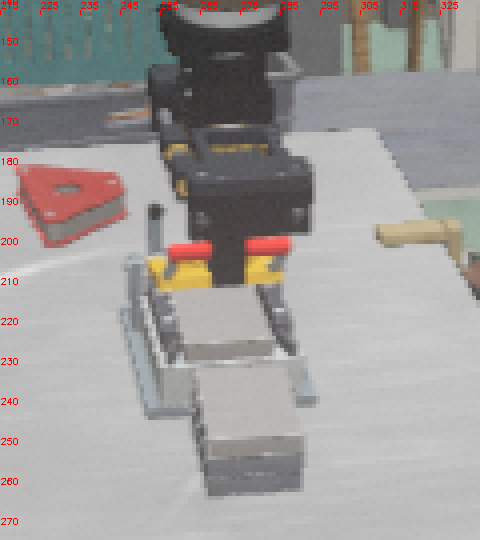

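carry_out([
  [[0,-0.17,-0.3,0,0,0],[0,-0.33,-0.6,0,0,0],[0,-0.49,-0.91,0,0,0],[0,-0.63,-1.23,0,0,0],[0,-0.76,-1.55,0,0,0],[0,-0.89,-1.88,0,0,0],[0,-0.95,-2.05,0,0,0],[0,-1.0,-2.21,0,0,0]],
])

```text
time_s: 18.73
tcp_pos: [0.5009, 0.0451, 0.09]
ee_rot: [[0.0, -0.001, 1.0], [-1.0, -0.0, 0.0], [0.0, -1.0, -0.001]]
wrist_force: [-4.8, 1.4, -0.3]
gripper_width: 0.124
```

carry_out([
  [[0,-0.03,-0.1,0,0,0],[0,-0.05,-0.2,0,0,0],[0,-0.06,-0.25,0,0,0]],
])

```text
time_s: 19.1
tcp_pos: [0.5009, 0.0445, 0.0876]
ee_rot: [[0.0, -0.001, 1.0], [-1.0, -0.0, 0.0], [0.0, -1.0, -0.001]]
wrist_force: [-4.7, 0.2, 1.2]
gripper_width: 0.132
```

carry_out([
  [[0,-0.02,-0.1,0,0,0],[0,-0.04,-0.19,0,0,0],[0,-0.04,-0.19,0,0,0]],
])

```text
time_s: 19.48
tcp_pos: [0.501, 0.044, 0.0857]
ee_rot: [[0.0, -0.001, 1.0], [-1.0, -0.0, 0.0], [0.0, -1.0, -0.001]]
wrist_force: [-5.1, -0.9, -0.0]
gripper_width: 0.126
```

carry_out([
  [[0,0,-0.1,0,0,0],[0,0,-0.1,0,0,0]],
])

```text
time_s: 19.73
tcp_pos: [0.5009, 0.0438, 0.085]
ee_rot: [[0.0, -0.001, 1.0], [-1.0, -0.001, 0.0], [0.001, -1.0, -0.001]]
wrist_force: [-4.8, -0.4, 2.3]
gripper_width: 0.122
```

carry_out([
  [[0,0,-0.1,0,0,0],[0,0,-0.1,0,0,0]],
])

```text
time_s: 19.98
tcp_pos: [0.501, 0.0438, 0.0849]
ee_rot: [[0.001, -0.001, 1.0], [-1.0, -0.001, 0.001], [0.001, -1.0, -0.001]]
wrist_force: [-7.3, -0.0, 8.6]
gripper_width: 0.125
```

carry_out([
  [[0,0,-0.1,0,0,0],[0,0,-0.1,0,0,0]],
])

```text
time_s: 20.23
tcp_pos: [0.501, 0.0438, 0.0848]
ee_rot: [[0.001, -0.0, 1.0], [-1.0, -0.001, 0.001], [0.001, -1.0, -0.0]]
wrist_force: [-9.0, 0.4, 14.9]
gripper_width: 0.127
```

carry_out([
  [[0,0,0.1,0,0,0],[0,0,0.2,0,0,0],[0,0,0.2,0,0,0]],
])

```text
time_s: 20.6
tcp_pos: [0.5009, 0.0438, 0.085]
ee_rot: [[0.0, -0.001, 1.0], [-1.0, -0.001, 0.0], [0.001, -1.0, -0.001]]
wrist_force: [-5.4, -1.9, 3.2]
gripper_width: 0.126
```

carry_out([
  [[0,0,0,0,0,0],[0,0,0,0,0,0],[0,0,0,0,0,0],[0,0,0,0,0,0]],
], fingers=160)

```text
time_s: 21.1
tcp_pos: [0.5018, 0.0445, 0.085]
ee_rot: [[0.0, 0.001, 1.0], [-1.0, 0.0, 0.0], [-0.0, -1.0, 0.001]]
wrist_force: [-0.2, -0.9, -0.4]
gripper_width: 0.362
```

```bash
python3 - <<'E'
from h import *
S=cam("side")
crop(S,215,140,120,135,4,"s13")
E
```

```text
(no output)
```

View pics/s13.png

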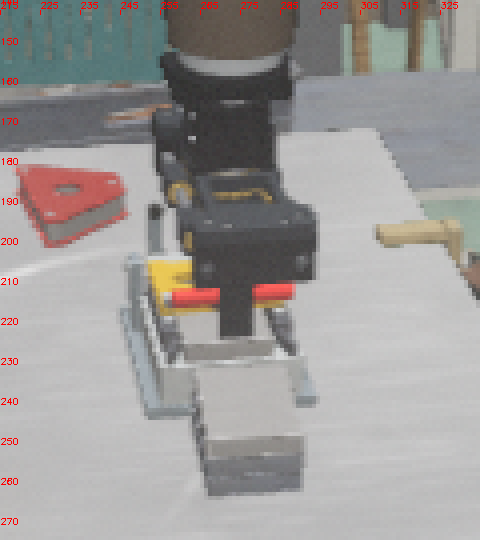

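Released. Both forces are near zero, so I'll rise straight up and clear away.

carry_out([
  [[0,0,0.5,0,0,0],[0,0,1.5,0,0,0],[0,0,3,0,0,0],[0,0,6,0,0,0],[0,0,10,0,0,0],[0,-3,14,0,0,0],[0,-8,16,0,0,0],[0,-13,16,0,0,0],[0,-18,16,0,0,0],[0,-23,16,0,0,0],[0,-25,16,0,0,0],[0,-25,16,0,0,0]],
])

```text
time_s: 22.65
tcp_pos: [0.501, -0.207, 0.2453]
ee_rot: [[-0.002, 0.001, 1.0], [-1.0, -0.0, -0.002], [0.0, -1.0, 0.001]]
wrist_force: [1.0, -0.9, 0.7]
gripper_width: 0.369
```

```bash
python3 - <<'E'
from h import *
np.set_printoptions(precision=4,suppress=True)
S=cam("side");T=cam("top")
crop(T,215,190,130,75,6,"t14"); crop(S,215,140,120,135,4,"s14")
a=red(T,270,195,50,50);b=red(S,240,190,60,35);print(a,b,tri(T,a[:2],S,b[:2]), sense()["time_s"])
E
```

```text
h.py:25: RuntimeWarning: Mean of empty slice.
  ys,xs=np.nonzero(m&k); return xs.mean(),ys.mean(),len(xs),xs.min(),xs.max(),ys.min(),ys.max()
  ret = ret.dtype.type(ret / rcount)
Traceback (most recent call last):
  File "h.py", line 25, in red
    ys,xs=np.nonzero(m&k); return xs.mean(),ys.mean(),len(xs),xs.min(),xs.max(),ys.min(),ys.max()
                                                              ~~~~~~^^
ValueError: zero-size array to reduction operation minimum which has no identity
```

View pics/s14.png

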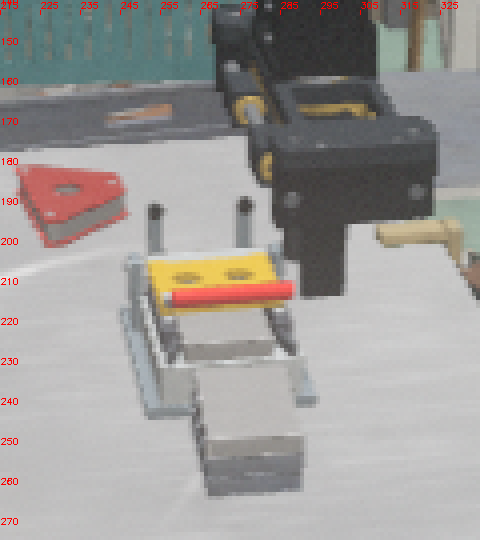

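View pics/t14.png

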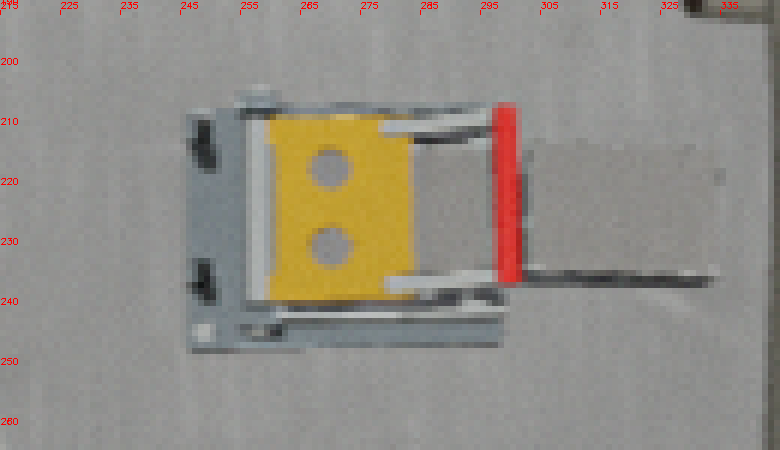

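```bash
python3 - <<'E'
from h import *
print(ticket.finish_job(), sense()["time_s"])
E
```

```text
the job is handed in; nothing more can be done
the job is handed in; nothing more can be done
```

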